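# Lay up the two table caddies

### The job

Lay up the two table caddies from the jars standing together to their left: the honey and the cinnamon go into the wooden breakfast caddy, the mustard and the pepper shaker into the black grill caddy. In each caddy the jar stands in the wide well and the slim shaker in the narrow one, fully down and upright. Keep everything upright on the way, and leave the jam and the yoghurt where they are.

Things in the scene. Friction and masses are not known exactly. Their poses are not given: they have to be found in the camera images.
- honey: jar with a wide black lid and amber contents behind a pale label, 57 x 61 mm across (the lid 56 mm), 85 mm high. Origin at the centre of its underside, z up.
- mustard: glass jar with a wide gold lid and yellow contents, 60 mm across (body and lid), 80 mm high. Origin at the centre of its underside, z up.
- cinnamon: slim spice shaker with a black cap and tan contents, 41 mm across, 105 mm high; it stands among the jars (a similar one at the far right, beyond the apple, is fixed and not meant). Origin at the centre of its underside, z up.
- shaker: pepper shaker: slim glass with grey contents and a grey domed cap with holes; the glass is 44 mm across up to 66 mm, the cap 34 mm across, 90 mm high in all; it stands among the jars (others on a tray at the far left are fixed). Origin at the centre of its underside, z up.
- jam_jar: jam jar, to be left alone: gold lid like the mustard's but red contents, 58 mm across, 70 mm high, so 10 mm lower than the mustard. (Salad trays about 0.1 m high stand behind all these, from about x = 0.58 m on.) Origin at the centre of its underside, z up.
- yoghurt: yoghurt tub with a pink and white foil lid, to be left alone, 72 mm across, 71 mm high; two more tubs like it stand farther left and are fixed. Origin at the centre of its underside, z up.
- caddy_wood: light wooden caddy with a brass handle (the breakfast caddy), fixed. 206 x 106 mm, long side along its x. Wide round well (76 mm bore) centred at x = +50 mm, y = 0; narrow one (58 mm) at x = -50 mm, y = 0. Both: floor 8 mm, mouth 28 mm above the worktop. Handle arch across the middle: x = 0, y -47 to +47 mm, top 87 mm above the worktop. Origin: centre of the underside, z up.
- caddy_black: black steel caddy with a black-gripped steel handle (the grill caddy), fixed. 206 x 106 mm, long side along its x. Wide round well (76 mm bore) centred at x = +50 mm, y = 0; narrow one (58 mm) at x = -50 mm, y = 0. Both: floor 8 mm, mouth 28 mm above the worktop. Handle arch across the middle: x = 0, y -47 to +47 mm, top 87 mm above the worktop. Origin: centre of the underside, z up.
Mind the look-alikes: they are no part of the job. What is shaped like the cinnamon but purple is not meant. What is shaped like the honey but turquoise is not meant.

How it is judged:
At the end, for the whole second after the job is handed in: Honey and cinnamon in the wide and narrow well of the wooden caddy, mustard and pepper shaker likewise in the black one: each within 12 mm of the well's centre, under 4.5 mm above its floor, upright within 0.12 rad, at rest. Jam and yoghurt upright, within 20 mm of where they stood (x of honey in the frame of caddy_wood between 0.038 and 0.062 m and y of honey in the frame of caddy_wood between -0.012 and 0.012 m and z of each of honey, cinnamon in the frame of caddy_wood below 0.0125 m and angle between each of honey, cinnamon, mustard, shaker, jam_jar, yoghurt's own z axis and vertical below 0.12 rad and linear speed of each of honey, cinnamon, mustard, shaker below 0.02 m/s and x of cinnamon in the frame of caddy_wood between -0.062 and -0.038 m and y of cinnamon in the frame of caddy_wood between -0.012 and 0.012 m and x of mustard in the frame of caddy_black between 0.038 and 0.062 m and y of mustard in the frame of caddy_black between -0.012 and 0.012 m and z of each of mustard, shaker in the frame of caddy_black below 0.0125 m and x of shaker in the frame of caddy_black between -0.062 and -0.038 m and y of shaker in the frame of caddy_black between -0.012 and 0.012 m and distance of each of jam_jar, yoghurt from where it was at the start of the episode below 0.02 m); the robot touches nothing.
It fails at once if a jar, shaker or tub is tipped more than about 30 degrees (angle between any of honey, mustard, cinnamon, shaker, jam_jar, yoghurt's own z axis and vertical above 0.55 rad).
It fails at once if the jam jar is moved more than 20 mm (distance of jam_jar from where it was at the start of the episode above 0.02 m).
It fails at once if the yoghurt tub is moved more than 20 mm (distance of yoghurt from where it was at the start of the episode above 0.02 m).
It also fails if it takes over 109 s, if anything falls off the work surface, if the arm or the gripper's body presses on something with over 40 N, if the wrist force passes 120 N, or if a joint passes its speed limit or range.

### The arm

A 7-joint arm with a two-finger parallel gripper is mounted at the origin on a cart in front of the work surface, level with it; the furniture and walls round the work are solid. World frame = base frame: x ahead of the robot, y to its left, z up, the work surface at z = 0. Lengths are in m, angles in rad, forces in N, time in s.
With the tool pointing down it reaches from about 0.425 to 1.025 m from the base axis. Payload 9.4 kg.
Tool frame: the origin (TCP) lies midway between the tips of the shut fingers; the grasp point (between the pads) lies 19 mm behind it; z points along the fingers, y is the line along which they close (so a half turn about z gives the same grasp; the last joint's range is limited). The gripper opens to 85 mm and grips with 20 to 120 N. Pads are 22 mm wide; open, the fingers measure 114 mm over their backs; the gripper's body (76 mm by 85 mm) begins 54 mm behind the grasp point. The pads swing forward as they close: fully open they stand 13 mm farther back than shut.
Start: joints at [-1.266, 0.599, -0.003, 1.599, 0.002, 0.943, -0.08], TCP at [0.27, 0.673, 0.231] pointing down, gripper open.
Joint ranges: [-2.57, 2.57], [-0.35, 1.97], [-1.29, 1.29], [0.11, 2.56], [-1.05, 4.19], [0.11, 1.86], [-2.63, 2.63]. Speed limits (rad/s): [2.22, 2.22, 3.01, 3.01, 3.14, 3.14, 3.14].

### API

Orientations are given as a rotation vector (axis times angle).
In Python, from workcell import env gives the robot as it stands.
- The arm moves only by the tool servo_tool, never from a script. Its argument "plan" is a list of rows, each a list of 3 entries, a list of its own where there are three numbers: the shift along the world's x, y, z in units of 30 mm (1.0 is 30 mm), then the turn, a rotation vector about the world's x, y, z in units of 5 degrees (1.0 is 5 degrees), then the closure, from 0 (fully open) to 1 (shut). In form: [[[dx, dy, dz], [wx, wy, wz], claw], ...]. A call has 1 to 5 rows; each row shifts and turns the commanded pose from where the row before left it; what a row does not reach is not made up. A row lasts 1/12 s, in which the tool goes at most 41.7 mm and 7.16 degrees, less where a joint would pass 70% of its speed; a pose out of reach is approached as far as the arm can. A call is refused whole if a number of a shift passes 1 or a number of a turn 1, either way. A call with a gripper value outside its range is refused whole. The fingers move at their own pace and stop on an object; "squeeze" is the grip in N (left out, the last holds). Time passes only in rows, so rows that do not move let the fingers close. It gives the time, the measured TCP pose, the force, the opening and the grip force at its end, in the units of the state.
- env.sense(): the state, without advancing time (a new reading comes with each control period).
- env.capture(name): name is "side" or "top" or "wrist"; returns the picture (400x640x3 uint8, red, green, blue); there is no depth.
- env.camera_info(name): a dict with "mtx" (3x3 intrinsics, pixels), "k1" (the pictures are not rectified: a ray, as slopes to the right and down, at radius r is drawn at 1 + k1 r^2 times it, then the intrinsics apply), "R" (3x3) and "t" (3): a world point X has camera coordinates R X + t. Camera axes: x right, y down, z forward; pixel columns grow to the right and rows downward; lengths in m; the calibration is good to about 2 mm. A picture is of the moment at which its call begins: read the wrist's pose just before it. camera_info takes no time and is no camera call; for the wrist camera it gives the pose at the moment of the call.
- env.sign_off(): hands the job in; it is judged then, once.
The state is a dict: "time_s": time; "joint_pos": joint angles; "dq": joint speeds; "joint_torque": joint torques, N m; "tcp_pos": TCP position; "tcp_rot": TCP orientation; "force": force on the tool from outside, world axes, zero at the start; "torque": the same for the moment, N m; "width": finger opening in m; "grasp_force": force on a finger pad.
Only numpy, scipy, OpenCV 4.12 (cv2) and the standard library are available. Lean on these libraries where they do the work, as an engineer would, in place of code of your own. Each camera call takes 0.05 s, during which the arm holds its last target. There are 200 camera calls.

## Working session

There is one attempt and no reset: what is moved stays moved. The work goes in short steps, Python scripts to look and compute and a tool call to move; the robot and the scene stay as the last step left them, time stands still between calls to the robot, and variables do not carry over. Pictures are saved under pics/ and viewed, at most 14 in all, crops included, and the job is handed in when it is done.

Besides the shell and the picture viewer there is one more tool, called after "Request:" as name(argument=value, ...), one argument or row to a line, values as JSON. servo_tool: Moves the arm, as the interface text tells. Its arguments: {"type":"object","properties":{"plan":{"type":"array"},"squeeze":{"type":"number"}},"required":["plan"]}

```bash
mkdir -p pics; ls; python3 - <<'E'
from workcell import env
import cv2
s=env.sense();print(s)
for n in("top","side"):
    print(n,env.camera_info(n)); cv2.imwrite(f"pics/{n}0.png",env.capture(n)[:,:,::-1])
E
```

```text
pics
{'time_s': 0.0, 'joint_pos': array([-1.26570841,  0.6000986 , -0.0025538 ,  1.60013154,  0.00179486,
        0.94290003, -0.07983037]), 'dq': array([ 0.00051459, -0.00012573, -0.00094461,  0.00073347,  0.00195942,
        0.00102492,  0.00149079]), 'joint_torque': array([ 5.79410407e-04, -7.76469898e+01,  1.56474262e+00, -2.58010304e+01,
        1.22828566e-02,  9.02176456e-03,  1.03585211e-05]), 'tcp_pos': array([0.26995288, 0.67235864, 0.23043537]), 'tcp_rot': array([-5.95992412e-01, -3.08437629e+00,  2.39809249e-03]), 'force': array([ 0.76165372,  0.54051363, -0.05006231]), 'torque': array([-0.0161828 ,  0.03822258,  0.0017179 ]), 'grasp_force': 0.0, 'width': 0.08548954343012964}
top {'mtx': array([[415.11757194,   0.        , 317.72256939],
       [  0.        , 415.11757194, 194.3341954 ],
       [  0.        ,   0.        ,   1.        ]]), 'k1': -0.03299811112503912, 'R': array([[-0.02557195, -0.99966216, -0.00465217],
       [-0.99528687,  0.02589494, -0.09345316],
       [ 0.09354206,  0.00224047, -0.99561281]]), 't': array([0.14492067, 0.53474363, 1.52772368])}
side {'mtx': array([[400.10931608,   0.        , 323.49897156],
       [  0.        , 400.10931608, 201.43174488],
       [  0.        ,   0.        ,   1.        ]]), 'k1': 0.005024698313124592, 'R': array([[ 0.99844529, -0.05567905, -0.00261523],
       [-0.0359711 , -0.60777869, -0.79329134],
       [ 0.04258023,  0.79215208, -0.60883661]]), 't': array([-0.52051872,  0.13776214,  1.4383134 ])}
```

View pics/top0.png

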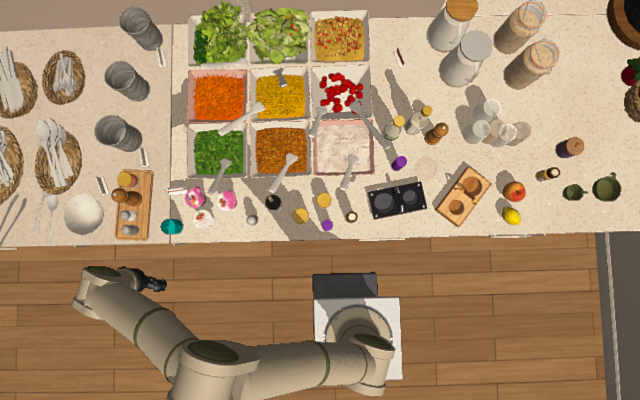

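View pics/side0.png

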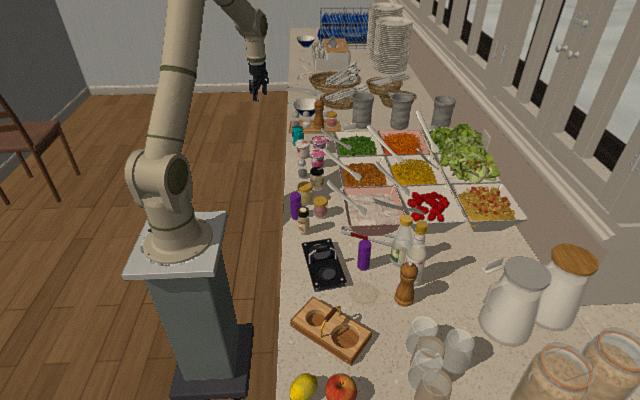

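```bash
python3 - <<'E'
import cv2
a=cv2.imread("pics/top0.png");b=cv2.imread("pics/side0.png")
cv2.imwrite("pics/c1.png",cv2.resize(a[160:240,180:380],None,fx=4,fy=4,interpolation=cv2.INTER_CUBIC))
cv2.imwrite("pics/c2.png",cv2.resize(b[120:250,270:370],None,fx=4.5,fy=4.5,interpolation=cv2.INTER_CUBIC))
cv2.imwrite("pics/c3.png",cv2.resize(a[150:240,360:500],None,fx=5,fy=5,interpolation=cv2.INTER_CUBIC))
E
```

```text
(no output)
```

View pics/c1.png

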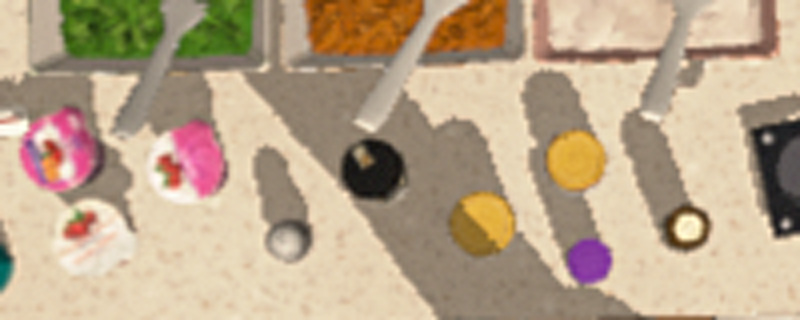

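View pics/c2.png

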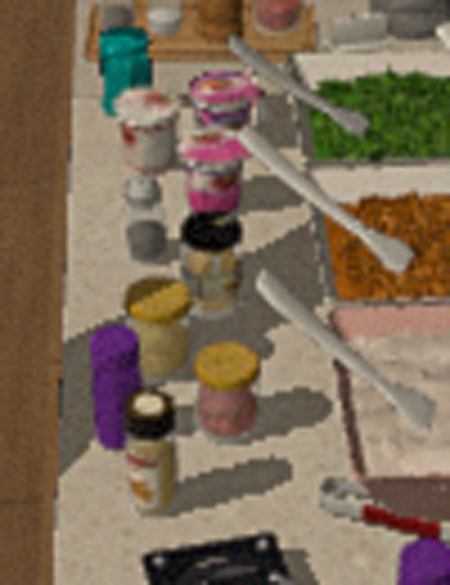

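View pics/c3.png

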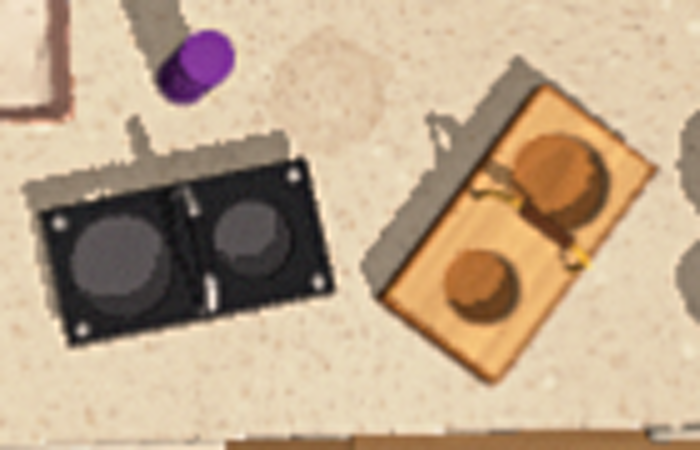

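```bash
cat > h.py <<'E'
import numpy as np,cv2
from workcell import env
def ray(ci,uv):
    m=np.array(ci["mtx"]);p=np.array(uv,float)
    d=cv2.undistortPoints(p.reshape(1,1,2),m,np.array([ci["k1"],0,0,0.])).ravel()
    R=np.array(ci["R"]);t=np.array(ci["t"]);return -R.T@t,R.T@np.array([d[0],d[1],1])
def atz(ci,uv,z):
    c,d=ray(ci,uv);return c+d*(z-c[2])/d[2]
def proj(ci,X):
    R=np.array(ci["R"]);t=np.array(ci["t"])
    return cv2.projectPoints(np.array(X,float).reshape(-1,1,3),cv2.Rodrigues(R)[0],t,np.array(ci["mtx"]),np.array([ci["k1"],0,0,0.]))[0].reshape(-1,2)
E
python3 - <<'E'
from h import *
np.set_printoptions(precision=4,suppress=True)
T=env.camera_info("top");S=env.camera_info("side")
def c(x,y,x0,y0,f):return (x0+(x+.5)/f-.5,y0+(y+.5)/f-.5)
print("cam",-T["R"].T@T["t"])
top=dict(honey=(373,168,.085),mustard=(483,222,.080),jam=(576,159,.070),cin=(688,228,.105),shaker=(290,240,.088),yog=(187,162,.071),purple=(589,261,.105))
side=dict(honey=(212,230,.085),mustard=(158,299,.080),jam=(227,364,.070),cin=(149,404,.105),shaker=(141,184,.09),yog=(216,146,.071),purple=(115,336,.105))
for k in top:
    u,v,z=top[k];a=atz(T,c(u,v,180,160,4),z);u,v,z=side[k];b=atz(S,c(u,v,270,120,4.5),z);print(k,a[:2],b[:2])
def P(l,z):return np.array([atz(T,c(u,v,360,150,5),z)[:2] for u,v in l])
b=P([(40,210),(303,158),(333,290),(70,346)],.028);w=P([(541,85),(656,171),(494,383),(379,297)],.028)
for q in(b,w):print(q,q.mean(0),[np.linalg.norm(q[i]-q[i-1]) for i in range(4)])
d=b[0]+b[3]-b[1]-b[2];print("black yaw",np.arctan2(d[1],d[0]))
d=w[0]+w[1]-w[2]-w[3];print("wood yaw",np.arctan2(d[1],d[0]))
print("bwell",P([(125,255),(248,238)],.018+.005),"wwell",P([(562,180),(482,286)],.023))
W=env.camera_info("wrist");s=env.sense();Rt=cv2.Rodrigues(s["tcp_rot"])[0];print("wristcam in tool",Rt.T@(-W["R"].T@W["t"]-s["tcp_pos"]),"\n",Rt.T@W["R"].T,W["mtx"],"\n",Rt)
E
```

```text
cam [0.393  0.1276 1.5717]
honey [0.5106 0.2928] [0.5101 0.2926]
mustard [0.4598 0.1952] [0.4589 0.1939]
jam [0.5152 0.11  ] [0.5147 0.1106]
cin [0.4487 0.0133] [0.4494 0.017 ]
shaker [0.4477 0.3677] [0.4464 0.3679]
yog [0.5215 0.4635] [0.5212 0.4658]
purple [0.4219 0.1014] [0.4228 0.1081]
[[ 0.5435 -0.0555]
 [ 0.5775 -0.2543]
 [ 0.4779 -0.2719]
 [ 0.4414 -0.0741]] [ 0.5101 -0.164 ] [np.float64(0.1037415309854341), np.float64(0.20168016175005335), np.float64(0.10116869278427398), np.float64(0.2011506414341856)]
[[ 0.6283 -0.4371]
 [ 0.5609 -0.5202]
 [ 0.4055 -0.3886]
 [ 0.4718 -0.3061]] [ 0.5166 -0.413 ] [np.float64(0.20416265753617258), np.float64(0.10703991375556808), np.float64(0.2036143320741324), np.float64(0.10586922449389262)]
black yaw 1.7467774740650257
wood yaw -0.6998444948664958
bwell [[ 0.5085 -0.1185]
 [ 0.5188 -0.2113]] wwell [[ 0.5564 -0.4505]
 [ 0.4782 -0.3853]]
wristcam in tool [ 0.0663 -0.0005 -0.141 ] 
 [[ 0.0001 -0.9657 -0.2597]
 [ 1.      0.0002 -0.0005]
 [ 0.0005 -0.2597  0.9657]] [[334.2754   0.     320.3272]
 [  0.     334.2754 199.8966]
 [  0.       0.       1.    ]] 
 [[-0.928   0.3725 -0.0004]
 [ 0.3725  0.928  -0.0013]
 [-0.0001 -0.0014 -1.    ]]
```

```bash
python3 - <<'E'
from h import *
np.set_printoptions(precision=4,suppress=True)
T=env.camera_info("top");S=env.camera_info("side")
def c(x,y,x0,y0,f):return (x0+(x+.5)/f-.5,y0+(y+.5)/f-.5)
for a,b in [((125,132),(236,45)),((368,124),(247,137)),((652,114),(265,281))]:
    p,d=ray(T,c(*a,180,160,4));q,e=ray(S,c(*b,270,120,4.5))
    s=np.linalg.lstsq(np.c_[d,-e],q-p,rcond=None)[0];print("spoon",p+d*s[0],q+e*s[1])
out=[]
for n,ci,x0,y0,w,h,f in(("top",T,360,150,140,90,5),("side",S,280,225,110,150,4)):
    im=cv2.imread(f"pics/{n}0.png")[y0:y0+h,x0:x0+w];im=cv2.resize(im,None,fx=f,fy=f,interpolation=cv2.INTER_CUBIC)
    for cx,cy,y in((.5101,-.164,1.747),(.5166,-.413,-.70)):
        R=np.array([[np.cos(y),-np.sin(y)],[np.sin(y),np.cos(y)]]);th=np.linspace(0,6.283,40)
        for L in([(-.103,-.053),(.103,-.053),(.103,.053),(-.103,.053)],np.c_[.05+.038*np.cos(th),.038*np.sin(th)],np.c_[-.05+.029*np.cos(th),.029*np.sin(th)]):
            X=np.c_[np.array(L)@R.T+[cx,cy],np.full(len(L),.028)]
            p=(proj(ci,X)-[x0,y0]+.5)*f-.5
            cv2.polylines(im,[np.round(p).astype(np.int32)],True,(0,255,0),1)
    out.append(im)
H=max(o.shape[0] for o in out)
out=[cv2.copyMakeBorder(o,0,H-o.shape[0],0,0,cv2.BORDER_CONSTANT) for o in out]
im=np.hstack(out);s=800/im.shape[1];cv2.imwrite("pics/ov.png",cv2.resize(im,None,fx=s,fy=s,interpolation=cv2.INTER_AREA))
E
```

```text
spoon [0.5405 0.4953 0.1658] [0.5431 0.4953 0.1661]
spoon [0.5398 0.2853 0.1852] [0.5417 0.2853 0.1854]
spoon [0.5408 0.0473 0.197 ] [0.5417 0.0473 0.1971]
```

View pics/ov.png

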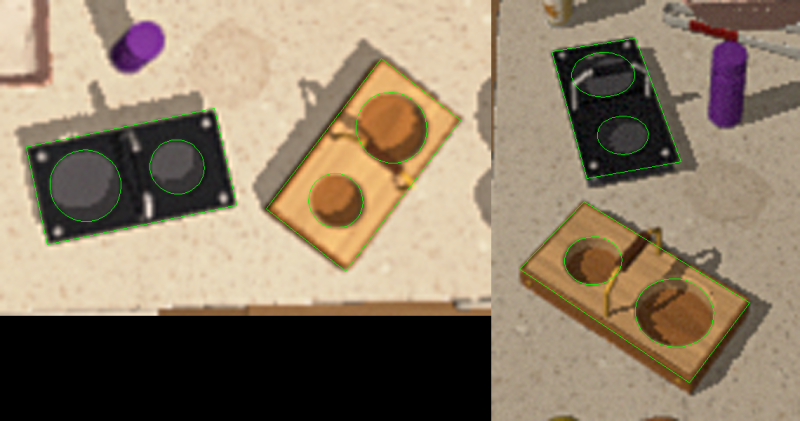

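Request:
servo_tool(
  plan=[
    [[0.49, -0.84, -0.1], [0, 0, -0.97], 0],
    [[0.49, -0.84, -0.1], [0, 0, -0.97], 0],
    [[0.49, -0.84, -0.1], [0, 0, -0.97], 0],
    [[0.49, -0.84, -0.1], [0, 0, -0.97], 0],
    [[0.49, -0.84, -0.1], [0, 0, -0.97], 0],
  ],
)

```text
time_s: 0.52
tcp_pos: [0.344, 0.5453, 0.2158]
tcp_rot: [1.236, 2.888, -0.001]
force: [0.9, -0.7, 1.1]
width: 0.0854
grasp_force: 0.0
```

Request:
servo_tool(
  plan=[
    [[0.49, -0.84, -0.1], [0, 0, -0.97], 0],
    [[0.49, -0.84, -0.1], [0, 0, -0.97], 0],
    [[0.49, -0.84, -0.1], [0, 0, -0.97], 0],
    [[0.49, -0.84, -0.1], [0, 0, -0.97], 0],
    [[0.49, -0.84, -0.1], [0, 0, -0.97], 0],
  ],
)

```text
time_s: 0.93
tcp_pos: [0.4175, 0.4194, 0.201]
tcp_rot: [1.816, 2.564, -0.001]
force: [0.8, 1.0, -0.2]
width: 0.0853
grasp_force: 0.0
```

Request:
servo_tool(
  plan=[
    [[0.49, -0.84, -0.1], [0, 0, -0.97], 0],
    [[0.49, -0.84, -0.1], [0, 0, -0.97], 0],
    [[0, 0, 0], [0, 0, 0], 0],
    [[0, 0, 0], [0, 0, 0], 0],
  ],
)

```text
time_s: 1.27
tcp_pos: [0.4474, 0.3686, 0.1951]
tcp_rot: [2.024, 2.402, -0.001]
force: [-1.3, 1.4, 0.6]
width: 0.0854
grasp_force: 0.0
```

Request:
servo_tool(
  plan=[
    [[0, 0, -1], [0, 0, 0], 0],
    [[0, 0, -1], [0, 0, 0], 0],
    [[0, 0, -1], [0, 0, 0], 0],
    [[0, 0, -1], [0, 0, 0], 0],
    [[0, 0, -0.8], [0, 0, 0], 0],
  ],
)

```text
time_s: 1.68
tcp_pos: [0.4452, 0.3716, 0.0492]
tcp_rot: [-2.017, -2.408, 0.001]
force: [0.3, -0.7, -0.3]
width: 0.0853
grasp_force: 0.0
```

Request:
servo_tool(
  plan=[
    [[0, 0, -0.5], [0, 0, 0], 0],
    [[0, 0, -0.33], [0, 0, 0], 0],
    [[0, 0, 0], [0, 0, 0], 0.5],
    [[0, 0, 0], [0, 0, 0], 0.7],
    [[0, 0, 0], [0, 0, 0], 0.7],
  ],
  squeeze=30,
)

```text
time_s: 2.1
tcp_pos: [0.4468, 0.3712, 0.0273]
tcp_rot: [2.02, 2.406, 0.002]
force: [0.3, 0.5, 0.7]
width: 0.0516
grasp_force: 0.0
```

Request:
servo_tool(
  plan=[
    [[0, 0, 0], [0, 0, 0], 0.8],
    [[0, 0, 0], [0, 0, 0], 0.8],
    [[0, 0, 0], [0, 0, 0], 0.8],
    [[0, 0, 0], [0, 0, 0], 0.8],
    [[0, 0, 0], [0, 0, 0], 0.8],
  ],
)

```text
time_s: 2.52
tcp_pos: [0.4471, 0.3711, 0.0279]
tcp_rot: [2.021, 2.405, 0.004]
force: [-0.1, 0.2, 6.8]
width: 0.0395
grasp_force: 30.2
```

```bash
python3 - <<'E'
from h import *
a=env.capture("wrist")
s=env.sense();print(s["width"],s["grasp_force"],s["force"])
b=env.capture("side")
A=cv2.resize(a[150:400,180:460],(392,350))
B=cv2.resize(b[110:210,270:370],(350,350),interpolation=cv2.INTER_CUBIC)
cv2.imwrite("pics/g1.png",np.hstack([A,B])[:,:,::-1])
E
```

```text
0.04007417753638024 30.188091385489315 [-0.307832   -0.34033106  7.13673244]
```

View pics/g1.png

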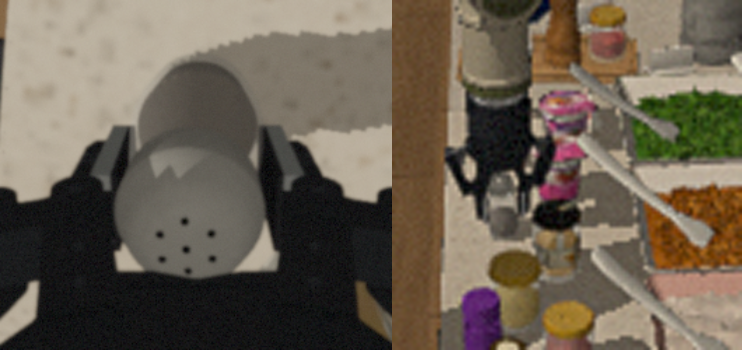

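Request:
servo_tool(
  plan=[
    [[0, 0, 0], [0, 0, 0], 0.9],
    [[0, 0, 0.3], [0, 0, 0], 0.9],
    [[0, 0, 0.5], [0, 0, 0], 0.9],
    [[0, 0, 0.6], [0, 0, 0], 0.9],
    [[0, 0, 0], [0, 0, 0], 0.9],
  ],
  squeeze=40,
)

```text
time_s: 3.03
tcp_pos: [0.4477, 0.3713, 0.0718]
tcp_rot: [2.021, 2.405, 0.007]
force: [-0.2, 0.8, 0.2]
width: 0.0394
grasp_force: 40.0
```

```bash
python3 - <<'E'
from h import *
a=env.capture("wrist")
s=env.sense();print(s["width"],s["grasp_force"],s["force"],s["tcp_pos"])
b=env.capture("side")
A=cv2.resize(a[150:400,180:460],(392,350))
B=cv2.resize(b[110:210,270:370],(350,350),interpolation=cv2.INTER_CUBIC)
cv2.imwrite("pics/g2.png",np.hstack([A,B])[:,:,::-1])
E
```

```text
0.039125114418190075 40.04574635476729 [ 0.32880959 -0.33565032 -1.3790474 ] [0.44733014 0.37116804 0.07056187]
```

View pics/g2.png

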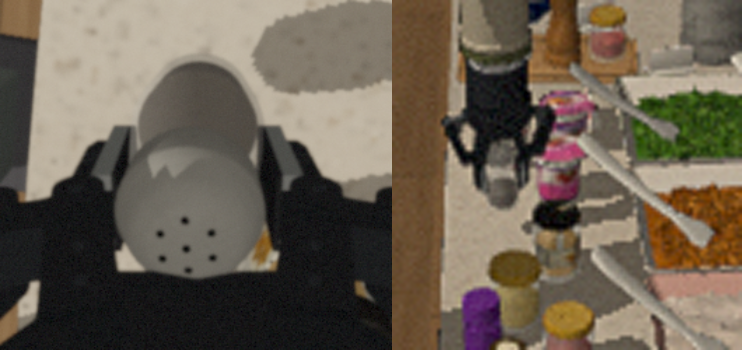

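Request:
servo_tool(
  plan=[
    [[0, 0, 0.6], [0, 0, 0], 0.9],
    [[0, 0, 1], [0, 0, 0], 0.9],
    [[0, 0, 1], [0, 0, 0], 0.9],
    [[0, -0.3, 0.7], [0, 0, 0], 0.9],
    [[0.08, -0.6, 0], [0, 0, 0], 0.9],
  ],
)

```text
time_s: 3.55
tcp_pos: [0.4497, 0.3463, 0.1706]
tcp_rot: [-2.017, -2.408, -0.009]
force: [-0.0, 0.6, -2.1]
width: 0.039
grasp_force: 40.1
```

Request:
servo_tool(
  plan=[
    [[0.08, -0.9, 0], [0, 0, 0], 0.9],
    [[0.08, -1, 0], [0, 0, 0], 0.9],
    [[0.08, -1, 0], [0, 0, 0], 0.9],
    [[0.08, -1, 0], [0, 0, 0], 0.9],
    [[0.08, -1, 0], [0, 0, 0], 0.9],
  ],
)

```text
time_s: 3.97
tcp_pos: [0.4604, 0.1949, 0.1668]
tcp_rot: [-2.02, -2.406, 0.002]
force: [0.5, 0.4, 0.0]
width: 0.0394
grasp_force: 40.1
```

Request:
servo_tool(
  plan=[
    [[0.04, -1, 0], [0, 0, 0], 0.9],
    [[0.04, -1, 0], [0, 0, 0], 0.9],
    [[0.04, -1, 0], [0, 0, 0], 0.9],
    [[0, -1, 0], [0, 0, 0], 0.9],
    [[0, -1, 0], [0, 0, 0], 0.9],
  ],
)

```text
time_s: 4.38
tcp_pos: [0.464, 0.045, 0.1669]
tcp_rot: [-2.02, -2.405, 0.001]
force: [0.2, -1.0, -0.5]
width: 0.039
grasp_force: 40.1
```

Request:
servo_tool(
  plan=[
    [[0, -1, 0], [0, 0, 0], 0.9],
    [[0.1, -1, 0], [0, 0, 0], 0.9],
    [[0.2, -1, 0], [0, 0, 0], 0.9],
    [[0.3, -1, 0], [0, 0, 0], 0.9],
    [[0.3, -1, 0], [0, 0, 0], 0.9],
  ],
)

```text
time_s: 4.8
tcp_pos: [0.4911, -0.105, 0.1669]
tcp_rot: [-2.02, -2.405, 0.001]
force: [1.3, 0.6, -1.7]
width: 0.0394
grasp_force: 40.1
```

Request:
servo_tool(
  plan=[
    [[0.4, -1, 0], [0, 0, 0], 0.9],
    [[0.3, -0.6, 0], [0, 0, 0], 0.9],
    [[0, 0, 0], [0, 0, 0], 0.9],
    [[0, 0, 0], [0, 0, 0], 0.9],
    [[0, 0, 0], [0, 0, 0], 0.9],
  ],
)

```text
time_s: 5.22
tcp_pos: [0.5118, -0.1509, 0.1668]
tcp_rot: [-2.02, -2.404, 0.001]
force: [0.2, 0.6, -0.6]
width: 0.0393
grasp_force: 40.1
```

Request:
servo_tool(
  plan=[
    [[0.08, -0.67, 0], [0, 0, 0], 0.9],
    [[0.08, -0.7, 0], [0, 0, 0], 0.9],
    [[0.08, -0.6, 0], [0, 0, 0], 0.9],
    [[0, 0, -0.5], [0, 0, 0], 0.9],
    [[0, 0, -1], [0, 0, 0], 0.9],
  ],
)

```text
time_s: 5.63
tcp_pos: [0.5214, -0.2111, 0.1244]
tcp_rot: [2.018, 2.401, 0.003]
force: [0.2, 0.6, -1.4]
width: 0.0392
grasp_force: 40.1
```

Request:
servo_tool(
  plan=[
    [[0, 0, -0.8], [0, 0, 0], 0.9],
    [[0, 0, 0], [0, 0, 0], 0.9],
    [[0, 0, 0], [0, 0, 0], 0.9],
  ],
)

```text
time_s: 5.88
tcp_pos: [0.5188, -0.2092, 0.0977]
tcp_rot: [-2.017, -2.404, 0.002]
force: [-0.1, -0.4, -0.7]
width: 0.039
grasp_force: 40.2
```

Position is good; 60 mm to go down.

Request:
servo_tool(
  plan=[
    [[0, 0, -0.6], [0, 0, 0], 0.9],
    [[0, 0, -0.6], [0, 0, 0], 0.9],
    [[0, 0, -0.5], [0, 0, 0], 0.9],
    [[0, 0, -0.2], [0, 0, 0], 0.9],
    [[0, 0, -0.07], [0, 0, 0], 0.9],
  ],
)

```text
time_s: 6.3
tcp_pos: [0.5199, -0.2103, 0.0397]
tcp_rot: [-2.02, -2.406, -0.0]
force: [0.1, -0.4, 0.0]
width: 0.039
grasp_force: 40.2
```

Request:
servo_tool(
  plan=[
    [[0, 0, 0], [0, 0, 0], 0.9],
    [[0, 0, 0], [0, 0, 0], 0.9],
  ],
)

```text
time_s: 6.47
tcp_pos: [0.5204, -0.2107, 0.0404]
tcp_rot: [2.02, 2.405, 0.001]
force: [0.3, -0.5, -0.7]
width: 0.0391
grasp_force: 40.2
```

Request:
servo_tool(
  plan=[
    [[0, 0, -0.1], [0, 0, 0], 0.9],
    [[0, 0, 0], [0, 0, 0], 0.9],
    [[0, 0, 0], [0, 0, 0], 0.3],
    [[0, 0, 0], [0, 0, 0], 0.1],
    [[0, 0, 0], [0, 0, 0], 0],
  ],
)

```text
time_s: 6.88
tcp_pos: [0.5198, -0.2107, 0.0365]
tcp_rot: [2.021, 2.405, 0.0]
force: [1.0, 0.3, -1.1]
width: 0.0739
grasp_force: 0.0
```

Request:
servo_tool(
  plan=[
    [[0, 0, 0], [0, 0, 0], 0],
    [[0, 0, 0.4], [0, 0, 0], 0],
    [[0, 0, 0.8], [0, 0, 0], 0],
    [[0, 0, 1], [0, 0, 0], 0],
    [[0, 0, 1], [0, 0, 0], 0],
  ],
)

```text
time_s: 7.3
tcp_pos: [0.5191, -0.2107, 0.1337]
tcp_rot: [-2.021, -2.404, 0.001]
force: [0.5, 0.3, 0.2]
width: 0.0857
grasp_force: 0.0
```

Request:
servo_tool(
  plan=[
    [[0, 0, 1], [0, 0, 0], 0],
    [[-0.1, 0.4, 0.9], [0, 0, 0], 0],
    [[-0.1, 0.8, 0], [0, 0, 0], 0],
  ],
)

```text
time_s: 7.55
tcp_pos: [0.5156, -0.178, 0.1951]
tcp_rot: [2.021, 2.394, 0.005]
force: [1.2, -0.9, -0.2]
width: 0.0853
grasp_force: 0.0
```

```bash
python3 - <<'E'
from h import *
b=env.capture("side")
B=cv2.resize(b[120:280,280:380],(400,640)[::1],interpolation=cv2.INTER_CUBIC)[:600]
t=env.capture("top");A=cv2.resize(t[160:240,360:440],(400,400),interpolation=cv2.INTER_CUBIC);A=cv2.copyMakeBorder(A,0,200,0,0,cv2.BORDER_CONSTANT)
cv2.imwrite("pics/g3.png",np.hstack([A,B])[:,:,::-1])
E
```

```text
(no output)
```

View pics/g3.png

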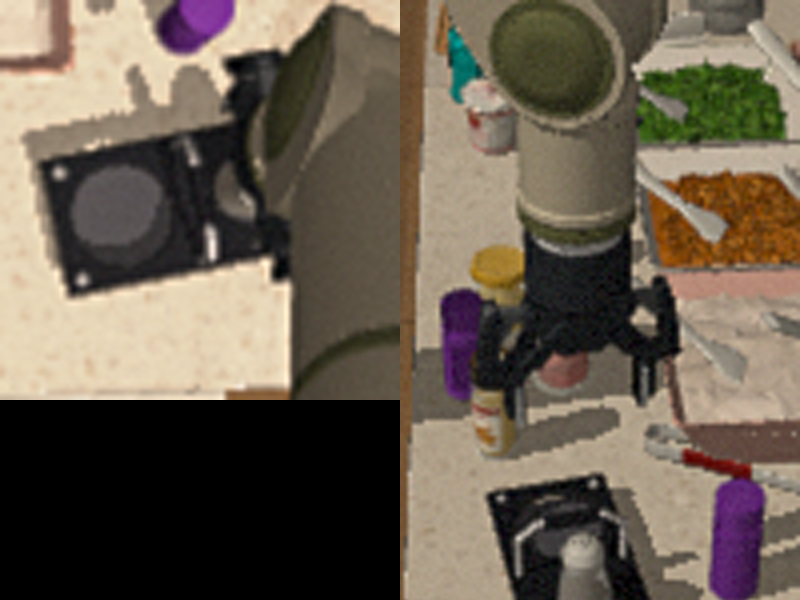

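Request:
servo_tool(
  plan=[
    [[-0.6, 0.3, 0.7], [0, 0, 0], 0],
    [[-0.6, 0.6, 0.7], [0, 0, 0], 0],
    [[-0.5, 1, 0.4], [0, 0, 0], 0],
    [[-0.15, 1, 0], [0, 0, 0], 0],
    [[0, 1, 0], [0, 0, 0], 0],
  ],
)

```text
time_s: 8.07
tcp_pos: [0.4567, -0.0574, 0.2445]
tcp_rot: [2.023, 2.403, 0.001]
force: [0.1, 0.3, 0.1]
width: 0.0858
grasp_force: 0.0
```

Request:
servo_tool(
  plan=[
    [[0, 1, 0], [0, 0, 0], 0],
    [[0, 1, 0], [0, 0, 0], 0],
    [[0, 1, 0], [0, 0, 0], 0],
    [[0, 1, 0], [0, 0, 0], 0],
    [[0, 1, 0], [0, 0, 0], 0],
  ],
)

```text
time_s: 8.48
tcp_pos: [0.4579, 0.0933, 0.2436]
tcp_rot: [2.021, 2.405, -0.0]
force: [-0.2, -0.2, -0.2]
width: 0.0858
grasp_force: 0.0
```

Request:
servo_tool(
  plan=[
    [[0, 1, 0], [0, 0, 0], 0],
    [[0, 1, 0], [0, 0, 0], 0],
    [[0, 0.7, 0], [0, 0, 0], 0],
    [[0, 0, 0], [0, 0, 0], 0],
    [[0, 0, 0], [0, 0, 0], 0],
  ],
)

```text
time_s: 8.9
tcp_pos: [0.458, 0.1739, 0.2432]
tcp_rot: [-2.018, -2.408, 0.001]
force: [-0.7, -0.3, -0.7]
width: 0.0853
grasp_force: 0.0
```

Request:
servo_tool(
  plan=[
    [[0.05, 0.68, 0], [0, 0, 0], 0],
    [[0, 0, -1], [0, 0, 0], 0],
    [[0, 0, -1], [0, 0, 0], 0],
    [[0, 0, -1], [0, 0, 0], 0],
    [[0, 0, -1], [0, 0, 0], 0],
  ],
)

```text
time_s: 9.32
tcp_pos: [0.46, 0.192, 0.1226]
tcp_rot: [2.022, 2.403, 0.0]
force: [0.9, 0.5, 0.0]
width: 0.0853
grasp_force: 0.0
```

Request:
servo_tool(
  plan=[
    [[0, 0, -1], [0, 0, 0], 0],
    [[0, 0, -0.9], [0, 0, 0], 0],
    [[0, 0, -0.6], [0, 0, 0], 0],
    [[0, 0, -0.44], [0, 0, 0], 0],
    [[0, 0, 0], [0, 0, 0], 0],
  ],
)

```text
time_s: 9.73
tcp_pos: [0.459, 0.1915, 0.033]
tcp_rot: [-2.022, -2.403, 0.007]
force: [0.1, 0.2, -0.2]
width: 0.0851
grasp_force: 0.0
```

Request:
servo_tool(
  plan=[
    [[0, 0, 0], [0, 0, 0], 0.3],
    [[0, 0, 0], [0, 0, 0], 0.5],
    [[0, 0, 0], [0, 0, 0], 0.6],
    [[0, 0, 0], [0, 0, 0], 0.6],
    [[0, 0, 0], [0, 0, 0], 0.7],
  ],
)

```text
time_s: 10.15
tcp_pos: [0.4603, 0.1933, 0.0363]
tcp_rot: [2.021, 2.404, 0.002]
force: [0.4, -2.2, 7.7]
width: 0.0574
grasp_force: 42.9
```

Request:
servo_tool(
  plan=[
    [[0, 0, 0.3], [0, 0, 0], 0.8],
    [[0, 0, 0.7], [0, 0, 0], 0.8],
    [[0, 0, 1], [0, 0, 0], 0.8],
    [[0, 0, 1], [0, 0, 0], 0.8],
    [[0, 0, 1], [0, 0, 0], 0.8],
  ],
  squeeze=45,
)

```text
time_s: 10.57
tcp_pos: [0.4592, 0.1936, 0.1572]
tcp_rot: [-2.021, -2.405, 0.0]
force: [0.8, 1.1, -1.5]
width: 0.0573
grasp_force: 48.6
```

Request:
servo_tool(
  plan=[
    [[0, 0, 1], [0, 0, 0], 0.8],
    [[0, -0.3, 1], [0, 0, 0], 0.8],
    [[0, -0.6, 1], [0, 0, 0], 0.8],
    [[0, -1, 0], [0, 0, 0], 0.8],
    [[0, -1, 0], [0, 0, 0], 0.8],
  ],
)

```text
time_s: 10.98
tcp_pos: [0.4601, 0.1068, 0.2479]
tcp_rot: [2.017, 2.406, 0.007]
force: [1.5, -0.5, -2.0]
width: 0.0573
grasp_force: 48.8
```

Request:
servo_tool(
  plan=[
    [[0, -1, 0], [0, 0, 0], 0.8],
    [[0, -1, 0], [0, 0, 0], 0.8],
    [[0, -1, 0], [0, 0, 0], 0.8],
    [[0, -1, 0], [0, 0, 0], 0.8],
    [[0.25, -1, 0], [0, 0, 0], 0.8],
  ],
)

```text
time_s: 11.4
tcp_pos: [0.4653, -0.0446, 0.246]
tcp_rot: [-2.02, -2.405, -0.0]
force: [0.2, 0.7, -1.0]
width: 0.0573
grasp_force: 48.8
```

Request:
servo_tool(
  plan=[
    [[0.4, -1, 0], [0, 0, 0], 0.8],
    [[0.4, -0.8, 0], [0, 0, 0], 0.8],
    [[0.3, -0.3, 0], [0, 0, 0], 0.8],
    [[0, 0, 0], [0, 0, 0], 0.8],
    [[0, 0, 0], [0, 0, 0], 0.8],
  ],
)

```text
time_s: 11.82
tcp_pos: [0.5, -0.106, 0.2454]
tcp_rot: [-2.021, -2.404, -0.0]
force: [-0.5, 1.6, -1.5]
width: 0.0572
grasp_force: 48.8
```

Request:
servo_tool(
  plan=[
    [[0.04, -0.3, -0.4], [0, 0, 0], 0.8],
    [[0, 0, -1], [0, 0, 0], 0.8],
    [[0, 0, -1], [0, 0, 0], 0.8],
    [[0, 0, -1], [0, 0, 0], 0.8],
    [[0, 0, -1], [0, 0, 0], 0.8],
  ],
)

```text
time_s: 12.23
tcp_pos: [0.501, -0.1132, 0.1125]
tcp_rot: [-2.018, -2.408, -0.001]
force: [0.3, 0.6, -1.8]
width: 0.0574
grasp_force: 48.8
```

Request:
servo_tool(
  plan=[
    [[0, 0, -0.8], [0, 0, 0], 0.8],
    [[0, 0, -0.3], [0, 0, 0], 0.8],
    [[0, 0, 0], [0, 0, 0], 0.8],
    [[0, 0, 0], [0, 0, 0], 0.8],
  ],
)

```text
time_s: 12.57
tcp_pos: [0.5014, -0.1145, 0.0806]
tcp_rot: [-2.019, -2.406, 0.0]
force: [0.3, -0.0, -1.1]
width: 0.0577
grasp_force: 48.8
```

Request:
servo_tool(
  plan=[
    [[0, 0, -0.5], [0, 0, 0], 0.8],
    [[0, 0, -0.4], [0, 0, 0], 0.8],
    [[0, 0, -0.2], [0, 0, 0], 0.8],
    [[0, 0, -0.1], [0, 0, 0], 0.8],
    [[0, 0, 0], [0, 0, 0], 0.8],
  ],
)

```text
time_s: 12.98
tcp_pos: [0.5018, -0.1152, 0.0447]
tcp_rot: [2.02, 2.405, 0.001]
force: [-0.1, -0.7, -0.7]
width: 0.0571
grasp_force: 48.9
```

Request:
servo_tool(
  plan=[
    [[0, 0, 0], [0, 0, 0], 0.8],
  ],
)

```text
time_s: 13.07
tcp_pos: [0.5018, -0.1153, 0.0449]
tcp_rot: [2.02, 2.405, 0.001]
force: [0.9, -0.5, -0.6]
width: 0.0574
grasp_force: 48.9
```

Request:
servo_tool(
  plan=[
    [[0, 0, -0.03], [0, 0, 0], 0.4],
    [[0, 0, 0], [0, 0, 0], 0.1],
    [[0, 0, 0], [0, 0, 0], 0],
    [[0, 0, 0], [0, 0, 0], 0],
    [[0, 0, 0.5], [0, 0, 0], 0],
  ],
)

```text
time_s: 13.48
tcp_pos: [0.5006, -0.1151, 0.0569]
tcp_rot: [-2.019, -2.404, 0.002]
force: [0.4, -1.3, 1.1]
width: 0.0854
grasp_force: 0.0
```

Request:
servo_tool(
  plan=[
    [[0, 0, 1], [0, 0, 0], 0],
    [[0, 0, 1], [0, 0, 0], 0],
    [[0, 0, 1], [0, 0, 0], 0],
    [[-0.3, 0, 1], [0, 0, 0], 0],
    [[-0.5, 0, 1], [0, 0, 0], 0],
  ],
)

```text
time_s: 13.9
tcp_pos: [0.4782, -0.1153, 0.2097]
tcp_rot: [2.02, 2.405, 0.001]
force: [0.3, 0.0, -0.8]
width: 0.0852
grasp_force: 0.0
```

Request:
servo_tool(
  plan=[
    [[-0.5, 0.4, 1], [0, 0, 1], 0],
    [[-0.3, 0.8, 0.5], [0, 0, 1], 0],
    [[0, 0.9, 0], [0, 0, 1], 0],
    [[0, 0.9, 0], [0, 0, 1], 0],
    [[0, 0.9, 0], [0, 0, 1], 0],
  ],
)

```text
time_s: 14.32
tcp_pos: [0.4531, 0.0027, 0.254]
tcp_rot: [1.447, 2.787, 0.002]
force: [0.3, -0.6, 0.2]
width: 0.0853
grasp_force: 0.0
```

Request:
servo_tool(
  plan=[
    [[0, 0.9, 0], [0, 0, 1], 0],
    [[0, 0.9, 0], [0, 0, 1], 0],
    [[0, 0.9, 0], [0, 0, 1], 0],
    [[0, 0.9, 0], [0, 0, 1], 0],
    [[0, 0.9, 0], [0, 0, 1], 0],
  ],
)

```text
time_s: 14.73
tcp_pos: [0.4531, 0.1379, 0.2534]
tcp_rot: [0.809, 3.035, 0.0]
force: [0.3, -0.7, 0.9]
width: 0.0856
grasp_force: 0.0
```

Request:
servo_tool(
  plan=[
    [[0, 0.9, 0], [0, 0, 1], 0],
    [[0, 0.9, 0], [0, 0, 1], 0],
    [[0, 0.9, 0], [0, 0, 1], 0],
    [[0, 0.9, 0], [0, 0, 1], 0],
    [[0, 0.9, 0], [0, 0, 1], 0],
  ],
)

```text
time_s: 15.15
tcp_pos: [0.4531, 0.2728, 0.2533]
tcp_rot: [0.133, 3.139, -0.0]
force: [0.6, -1.0, 0.7]
width: 0.0855
grasp_force: 0.0
```

Request:
servo_tool(
  plan=[
    [[0, 0.5, 0], [0, 0, 1], 0],
    [[0, 0, 0], [0, -1, 0], 0],
    [[0, 0, 0], [0, -1, 0], 0],
    [[0, 0, 0], [0, -1, 0], 0],
    [[0, 0, 0], [0, -1, 0], 0],
  ],
)

```text
time_s: 15.57
tcp_pos: [0.4534, 0.2867, 0.2536]
tcp_rot: [0.002, 2.789, 0.004]
force: [0.6, -0.3, -0.1]
width: 0.0853
grasp_force: 0.0
```

Request:
servo_tool(
  plan=[
    [[0, 0, 0], [0, 0, 0], 0],
    [[0, 0, 0], [0, 0, 0], 0],
  ],
)

```text
time_s: 15.73
tcp_pos: [0.4518, 0.2876, 0.2532]
tcp_rot: [-0.004, 2.794, -0.0]
force: [0.5, 0.4, 0.6]
width: 0.0855
grasp_force: 0.0
```

```bash
python3 - <<'E'
from h import *
s=env.sense();print(s["tcp_pos"],cv2.Rodrigues(s["tcp_rot"])[0],s["joint_pos"])
W=env.camera_info("wrist");A=env.capture("wrist")
h=[[.5105,.2927,0.085],[.5105,.2927,0.0]]
th=np.linspace(0,6.28,40)
X=np.c_[.5105+.028*np.cos(th),.2927+.028*np.sin(th),np.full(40,.085)]
A=A[:,:,::-1].copy();cv2.polylines(A,[np.round(proj(W,X)).astype(np.int32)],True,(0,255,0),1)
S=env.capture("side")[110:220,270:390,::-1];S=cv2.resize(S,(436,400),interpolation=cv2.INTER_CUBIC)
im=np.hstack([A,S]);cv2.imwrite("pics/w1.png",cv2.resize(im,(800,int(400*800/1076)),interpolation=cv2.INTER_AREA))
E
```

```text
[0.45183119 0.28763384 0.25321644] [[-9.40180980e-01 -3.08445590e-03  3.40661433e-01]
 [-3.11452810e-03  9.99995045e-01  4.58580070e-04]
 [-3.40661159e-01 -6.29851344e-04 -9.40185927e-01]] [-0.84691292  0.26378881  0.02302222  2.21310619  0.54963476  0.48643881
  0.28229984]
```

View pics/w1.png

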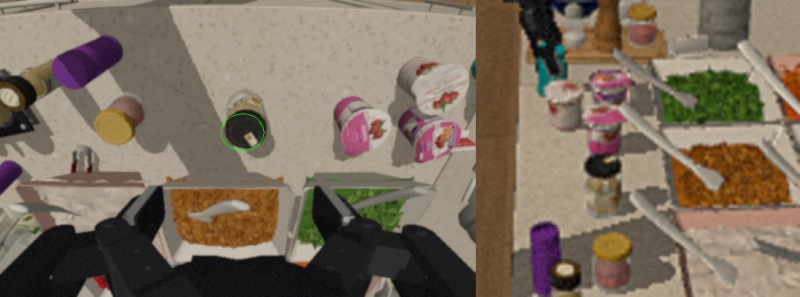

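Request:
servo_tool(
  plan=[
    [[0.19, 0.05, -0.85], [0, 0, 0], 0],
    [[0.19, 0.05, -0.85], [0, 0, 0], 0],
    [[0.19, 0.05, -0.85], [0, 0, 0], 0],
    [[0.2, 0.05, -0.85], [0, 0, 0], 0],
    [[0, 0, 0], [0, 0, 0], 0],
  ],
)

```text
time_s: 16.25
tcp_pos: [0.4777, 0.2911, 0.1473]
tcp_rot: [0.004, 2.796, -0.007]
force: [-0.2, 0.0, -0.1]
width: 0.0855
grasp_force: 0.0
```

Request:
servo_tool(
  plan=[
    [[0.25, 0, -0.68], [0, 0, 0], 0],
    [[0.25, 0, -0.68], [0, 0, 0], 0],
    [[0.25, 0, -0.68], [0, 0, 0], 0],
    [[0, 0, 0], [0, 0, 0], 0],
    [[0, 0, 0], [0, 0, 0], 0],
  ],
)

```text
time_s: 16.67
tcp_pos: [0.4958, 0.2913, 0.1068]
tcp_rot: [0.005, 2.788, -0.004]
force: [-0.2, -1.0, 1.2]
width: 0.0852
grasp_force: 0.0
```

Request:
servo_tool(
  plan=[
    [[0.2, 0.07, -0.65], [0, 0, 0], 0],
    [[0.2, 0, -0.65], [0, 0, 0], 0],
    [[0.2, 0, -0.65], [0, 0, 0], 0],
    [[0.19, 0, -0.65], [0, 0, 0], 0],
    [[0, 0, 0], [0, 0, 0], 0],
  ],
)

```text
time_s: 17.08
tcp_pos: [0.514, 0.2908, 0.0468]
tcp_rot: [0.006, 2.788, -0.012]
force: [-0.6, -0.3, -0.1]
width: 0.0855
grasp_force: 0.0
```

Request:
servo_tool(
  plan=[
    [[0, 0, 0], [0, 0, 0], 0.2],
    [[0, 0, 0], [0, 0, 0], 0.4],
    [[0, 0, 0], [0, 0, 0], 0.5],
    [[0, 0, 0], [0, 0, 0], 0.6],
    [[0, 0, 0], [0, 0, 0], 0.7],
  ],
)

```text
time_s: 17.5
tcp_pos: [0.513, 0.2924, 0.0494]
tcp_rot: [0.002, 2.786, -0.009]
force: [-0.8, 0.4, 5.9]
width: 0.0548
grasp_force: 46.1
```

Request:
servo_tool(
  plan=[
    [[0, 0, 0], [0, 0, 0], 0.8],
    [[0, 0, 0.1], [0, 0, 0], 0.8],
    [[0, 0, 0.1], [0, 0, 0], 0.8],
    [[0, 0, 0], [0, 0, 0], 0.8],
  ],
)

```text
time_s: 17.83
tcp_pos: [0.5123, 0.2923, 0.0545]
tcp_rot: [0.002, 2.788, -0.01]
force: [1.0, -0.2, -3.2]
width: 0.0546
grasp_force: 47.8
```

Request:
servo_tool(
  plan=[
    [[-0.5, 0, 0.1], [0, 0, 0], 0.8],
    [[-0.8, 0, 0], [0, 0, 0], 0.8],
    [[-0.8, 0, 0], [0, 0, 0], 0.8],
    [[-0.3, 0, 0.4], [0, 0, 0], 0.8],
    [[0, 0, 0.8], [0, 0, 0], 0.8],
  ],
)

```text
time_s: 18.25
tcp_pos: [0.4368, 0.2909, 0.0904]
tcp_rot: [-0.0, 2.795, -0.014]
force: [-0.2, -2.4, -4.0]
width: 0.0547
grasp_force: 48.4
```

Request:
servo_tool(
  plan=[
    [[0, 0, 1], [0, 0, 0], 0.8],
    [[0, 0, 1], [0, 0, 0], 0.8],
    [[0, 0, 1], [0, 0, 0], 0.8],
    [[0, 0, 1], [0, 0, 0], 0.8],
    [[0, 0, 1], [0, 0, 0], 0.8],
  ],
)

```text
time_s: 18.67
tcp_pos: [0.4411, 0.2888, 0.2008]
tcp_rot: [0.001, 2.786, -0.028]
force: [2.6, -0.5, -3.0]
width: 0.0545
grasp_force: 48.5
```

Request:
servo_tool(
  plan=[
    [[0, 0, 1], [0, 0, 0], 0.8],
    [[0, -0.4, 0.5], [0, 0, 0], 0.8],
    [[0.3, -0.8, 0], [0, 0, -0.5], 0.8],
    [[0.5, -0.9, 0], [0, 0, -0.5], 0.8],
    [[0.5, -0.9, 0], [0, 0, -0.5], 0.8],
  ],
)

```text
time_s: 19.08
tcp_pos: [0.4815, 0.1979, 0.2458]
tcp_rot: [0.187, 2.778, -0.059]
force: [0.9, -0.3, -2.8]
width: 0.0546
grasp_force: 48.7
```

Request:
servo_tool(
  plan=[
    [[0, -0.9, 0.4], [0, 0, 0], 0.8],
    [[0, -0.9, 0.4], [0, 0, 0], 0.8],
    [[0, -0.9, 0.2], [0, 0, -0.3], 0.8],
    [[0, -0.9, 0], [0, 0, -0.3], 0.8],
    [[0, -0.9, 0], [0, 0, -0.3], 0.8],
  ],
)

```text
time_s: 19.5
tcp_pos: [0.4811, 0.0624, 0.2756]
tcp_rot: [0.298, 2.769, -0.079]
force: [1.2, -0.5, -3.3]
width: 0.0545
grasp_force: 48.8
```

Request:
servo_tool(
  plan=[
    [[0, -0.9, 0], [0, 0, -0.5], 0.8],
    [[0, -0.9, 0], [0, 0, -0.5], 0.8],
    [[0, -0.9, 0], [0, 0, -0.5], 0.8],
    [[0, -0.9, 0], [0, 0, -0.5], 0.8],
    [[0, -0.9, 0], [0, 0, -0.5], 0.8],
  ],
)

```text
time_s: 19.92
tcp_pos: [0.4808, -0.0723, 0.2752]
tcp_rot: [0.599, 2.727, -0.134]
force: [0.4, -0.3, -2.8]
width: 0.0545
grasp_force: 48.8
```

Request:
servo_tool(
  plan=[
    [[0.2, -0.9, 0], [0, 0, -0.5], 0.8],
    [[0.2, -0.9, 0], [0, 0, -0.5], 0.8],
    [[0.3, -0.9, 0], [0, 0, -0.5], 0.8],
    [[0.3, -0.9, 0], [0, 0, -0.5], 0.8],
    [[0.3, -0.9, 0], [0, 0, -0.5], 0.8],
  ],
)

```text
time_s: 20.33
tcp_pos: [0.5203, -0.2072, 0.2751]
tcp_rot: [0.896, 2.655, -0.187]
force: [0.5, 0.8, -3.0]
width: 0.0543
grasp_force: 48.8
```

Request:
servo_tool(
  plan=[
    [[0.2, -0.9, 0], [0, 0, -0.5], 0.8],
    [[0.2, -0.9, 0], [0, 0, -0.1], 0.8],
    [[0.2, -0.7, 0], [0, 0, 0], 0.8],
    [[0, 0, 0], [0, 0, 0], 0.8],
    [[0, 0, 0], [0, 0, 0], 0.8],
  ],
)

```text
time_s: 20.75
tcp_pos: [0.5379, -0.282, 0.2747]
tcp_rot: [0.966, 2.634, -0.199]
force: [-0.1, 0.1, -2.9]
width: 0.0548
grasp_force: 48.7
```

```bash
python3 - <<'E'
from h import *
s=env.sense();R=cv2.Rodrigues(s["tcp_rot"])[0];print(s["tcp_pos"],"\n",R.round(3),np.degrees(np.arctan2(R[1,1],R[0,1])),s["joint_pos"])
E
```

```text
[ 0.53790695 -0.28204893  0.27470252] 
 [[-0.716  0.649  0.255]
 [ 0.603  0.76  -0.24 ]
 [-0.35  -0.018 -0.937]] 49.50815244011607 [0.23989864 0.29903091 0.08641605 2.08844407 0.29018606 0.44508451
 0.94279025]
```

Request:
servo_tool(
  plan=[
    [[0.1, -0.9, 0], [0, 0, 0], 0.8],
    [[0.1, -0.9, 0], [0, 0, 0], 0.8],
    [[0.1, -0.9, 0], [0, 0, 0], 0.8],
    [[0.1, -0.9, 0], [0, 0, 0], 0.8],
    [[0.1, -0.9, 0], [0, 0, 0], 0.8],
  ],
)

```text
time_s: 21.17
tcp_pos: [0.5538, -0.4153, 0.2749]
tcp_rot: [0.961, 2.635, -0.197]
force: [0.9, 0.9, -2.3]
width: 0.0548
grasp_force: 48.8
```

Request:
servo_tool(
  plan=[
    [[0.14, -1, 0], [0, 0, 0], 0.8],
    [[0, 0, -0.8], [0, 0, 0], 0.8],
    [[0, 0, -1], [0, 0, 0], 0.8],
    [[0, 0, -1], [0, 0, 0], 0.8],
    [[0, 0, -0.8], [0, 0, 0], 0.8],
  ],
)

```text
time_s: 21.58
tcp_pos: [0.5573, -0.444, 0.165]
tcp_rot: [0.962, 2.636, -0.197]
force: [-0.0, 0.3, -3.8]
width: 0.0542
grasp_force: 48.6
```

Request:
servo_tool(
  plan=[
    [[0, 0, -0.5], [0, 0, 0], 0.8],
    [[0, 0, 0], [0, 0, 0], 0.8],
    [[0, 0, 0], [0, 0, 0], 0.8],
  ],
)

```text
time_s: 21.83
tcp_pos: [0.558, -0.4444, 0.1515]
tcp_rot: [0.961, 2.636, -0.198]
force: [-0.1, -0.3, -2.0]
width: 0.0545
grasp_force: 48.6
```

```bash
python3 - <<'E'
from h import *
s=env.sense();print(s["tcp_pos"])
W=env.capture("wrist")[:,:,::-1];S=env.capture("side")[200:400,280:400,::-1];S=cv2.resize(S,(240,400),interpolation=cv2.INTER_CUBIC)
im=np.hstack([W,S]);cv2.imwrite("pics/w2.png",cv2.resize(im,(800,363),interpolation=cv2.INTER_AREA))
E
```

```text
[ 0.55802194 -0.44439404  0.15146056]
```

View pics/w2.png

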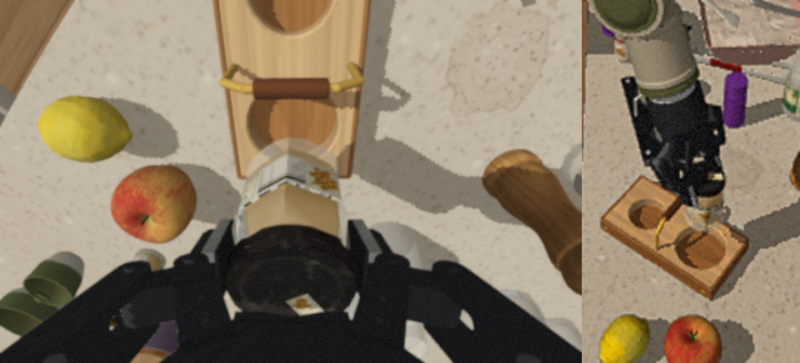

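Request:
servo_tool(
  plan=[
    [[0, -0.1, -0.7], [0, 0, 0], 0.8],
    [[0, 0, -0.8], [0, 0, 0], 0.8],
    [[0, 0, -0.7], [0, 0, 0], 0.8],
    [[0, 0, -0.4], [0, 0, 0], 0.8],
    [[0, 0, -0.2], [0, 0, 0], 0.8],
  ],
)

```text
time_s: 22.35
tcp_pos: [0.5579, -0.4491, 0.0756]
tcp_rot: [0.963, 2.636, -0.201]
force: [0.6, -0.1, -2.9]
width: 0.0542
grasp_force: 48.8
```

Request:
servo_tool(
  plan=[
    [[0, 0, 0], [0, 0, 0], 0.8],
    [[0, 0, 0], [0, 0, 0], 0.8],
  ],
)

```text
time_s: 22.52
tcp_pos: [0.558, -0.4497, 0.0765]
tcp_rot: [0.963, 2.634, -0.2]
force: [-0.1, -0.5, -3.8]
width: 0.0547
grasp_force: 48.8
```

Request:
servo_tool(
  plan=[
    [[-0.03, 0.08, -0.2], [0, 0, 0], 0.8],
    [[0, 0, -0.2], [0, 0, 0], 0.8],
    [[0, 0, -0.15], [0, 0, 0], 0.8],
    [[0, 0, 0], [0, 0, 0], 0.8],
    [[0, 0, 0], [0, 0, 0], 0.8],
  ],
)

```text
time_s: 22.93
tcp_pos: [0.5569, -0.4472, 0.06]
tcp_rot: [0.964, 2.635, -0.2]
force: [-0.5, 0.9, -3.5]
width: 0.0544
grasp_force: 48.9
```

Request:
servo_tool(
  plan=[
    [[0, 0, -0.06], [0, 0, 0], 0.8],
    [[0, 0, 0], [0, 0, 0], 0.8],
  ],
)

```text
time_s: 23.1
tcp_pos: [0.5569, -0.4471, 0.058]
tcp_rot: [0.964, 2.635, -0.2]
force: [-1.0, -0.4, -2.3]
width: 0.0545
grasp_force: 48.9
```

Request:
servo_tool(
  plan=[
    [[0, 0, -0.03], [0, 0, 0], 0.8],
    [[0, 0, 0], [0, 0, 0], 0.8],
  ],
)

```text
time_s: 23.27
tcp_pos: [0.5574, -0.4474, 0.0574]
tcp_rot: [0.963, 2.634, -0.201]
force: [-0.4, -0.2, 2.7]
width: 0.0544
grasp_force: 49.2
```

Request:
servo_tool(
  plan=[
    [[0, 0, 0], [0, 0, 0], 0.4],
    [[0, 0, 0], [0, 0, 0], 0.1],
    [[0, 0, 0], [0, 0, 0], 0],
    [[0, 0, 0], [0, 0, 0], 0],
    [[0, 0, 0.4], [0, 0, 0], 0],
  ],
)

```text
time_s: 23.68
tcp_pos: [0.5561, -0.4454, 0.066]
tcp_rot: [0.963, 2.64, -0.199]
force: [-1.4, 1.0, -0.3]
width: 0.0852
grasp_force: 0.0
```

Request:
servo_tool(
  plan=[
    [[-0.1, 0.1, 0.8], [0, 0, 0], 0],
    [[-0.2, 0.2, 0.9], [0, 0, 0], 0],
    [[-0.2, 0.2, 1], [0, 0, 0], 0],
    [[-0.2, 0.2, 1], [0, 0, 0], 0],
    [[-0.2, 0.2, 1], [0, 0, 0], 0],
  ],
)

```text
time_s: 24.1
tcp_pos: [0.5287, -0.4193, 0.2101]
tcp_rot: [0.964, 2.637, -0.199]
force: [-0.3, -0.8, 0.5]
width: 0.0855
grasp_force: 0.0
```

Request:
servo_tool(
  plan=[
    [[-0.5, 0.5, 0.7], [0, 0, 0], 0],
    [[-0.5, 0.9, 0.3], [0, 0, 0], 0],
    [[-0.5, 0.9, 0], [0, 0, 0], 0],
    [[-0.5, 0.9, 0], [0, 0, 0], 0],
    [[0, 0.9, 0], [0, 0, 0], 0],
  ],
)

```text
time_s: 24.52
tcp_pos: [0.4658, -0.2964, 0.2389]
tcp_rot: [0.968, 2.637, -0.202]
force: [-0.2, 0.5, -0.4]
width: 0.0856
grasp_force: 0.0
```

```bash
python3 - <<'E'
from h import *
s=env.sense();R=cv2.Rodrigues(s["tcp_rot"])[0];print(s["tcp_pos"],"\n",R.round(3),np.degrees(np.arctan2(R[1,1],R[0,1])))
# rotvec (world, left-multiplied) to vertical tool with closing line at 10 deg & 50 deg
from scipy.spatial.transform import Rotation as Ro
for a in(10,30,50):
    t=np.radians(a);y=np.array([np.cos(t),np.sin(t),0]);z=np.array([0,0,-1.]);x=np.cross(y,z);G=np.c_[x,y,z]
    print(a,np.degrees(Ro.from_matrix(G@R.T).as_rotvec())/5)
W=env.capture("top")[150:250,330:510,::-1];S=env.capture("side")[120:400,270:400,::-1]
W=cv2.resize(W,(540,300),interpolation=cv2.INTER_CUBIC);S=cv2.resize(S,(260,560),interpolation=cv2.INTER_CUBIC)
W=cv2.copyMakeBorder(W,0,260,0,0,cv2.BORDER_CONSTANT)
cv2.imwrite("pics/w3.png",np.hstack([W,S]))
E
```

```text
[ 0.46576568 -0.29637862  0.2389372 ] 
 [[-0.717  0.65   0.251]
 [ 0.604  0.76  -0.241]
 [-0.347 -0.021 -0.937]] 49.46959268205906
10 [ 3.72346804  1.84515179 -7.85225469]
30 [ 3.29661319  2.42697167 -3.89565855]
50 [2.81133524 2.9481263  0.06196349]
```

View pics/w3.png

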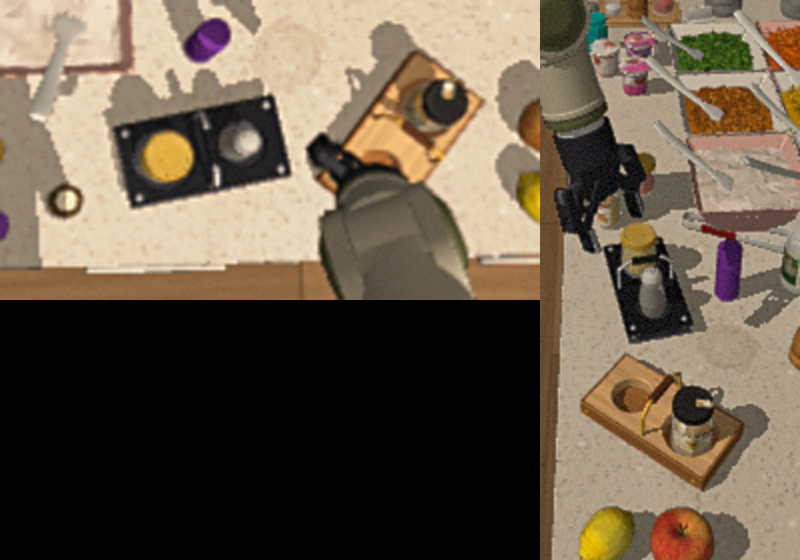

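Request:
servo_tool(
  plan=[
    [[0, 0.5, 0], [0.7, 0.74, 0.015], 0.25],
    [[0, 0.8, 0], [0.7, 0.74, 0.015], 0.25],
    [[0, 0.9, 0], [0.7, 0.74, 0.015], 0.25],
    [[0, 0.9, 0], [0.7, 0.74, 0.015], 0.25],
    [[0, 0.9, 0], [0, 0, 0], 0.25],
  ],
)

```text
time_s: 25.03
tcp_pos: [0.4715, -0.178, 0.239]
tcp_rot: [-1.076, -2.949, -0.008]
force: [1.1, -0.2, 0.2]
width: 0.0645
grasp_force: 0.0
```

Request:
servo_tool(
  plan=[
    [[-0.1, 0.9, 0], [0, 0, 0], 0.25],
    [[-0.1, 0.9, 0], [0, 0, 0], 0.25],
    [[-0.1, 0.9, 0], [0, 0, 0], 0.25],
    [[-0.1, 0.9, 0], [0, 0, 0], 0.25],
    [[-0.1, 0.9, 0], [0, 0, 0], 0.25],
  ],
)

```text
time_s: 25.45
tcp_pos: [0.4545, -0.041, 0.239]
tcp_rot: [1.072, 2.952, 0.002]
force: [0.3, 0.5, -0.3]
width: 0.064
grasp_force: 0.0
```

Request:
servo_tool(
  plan=[
    [[0, 0.7, 0], [0, 0, 0], 0.25],
    [[0, 0, 0], [0, 0, 0], 0.25],
    [[0, 0, 0], [0, 0, 0], 0.25],
  ],
)

```text
time_s: 25.7
tcp_pos: [0.4548, -0.0201, 0.2392]
tcp_rot: [1.067, 2.953, 0.002]
force: [0.3, -0.0, 0.4]
width: 0.0643
grasp_force: 0.0
```

```bash
python3 - <<'E'
from h import *
s=env.sense();R=cv2.Rodrigues(s["tcp_rot"])[0];print(s["tcp_pos"],R.round(3),s["width"],s["joint_pos"])
W=env.camera_info("wrist");A=env.capture("wrist")[:,:,::-1].copy()
th=np.linspace(0,6.28,40)
for r,z in((.0205,.105),(.0205,0)):
    X=np.c_[.449+r*np.cos(th),.0155+r*np.sin(th),np.full(40,z)];cv2.polylines(A,[np.round(proj(W,X)).astype(np.int32)],True,(0,255,0),1)
cv2.imwrite("pics/w4.png",A)
E
```

```text
[ 0.45484367 -0.0200635   0.23919245] [[-0.769  0.639  0.002]
 [ 0.639  0.769  0.001]
 [-0.001  0.002 -1.   ]] 0.06428234774002159 [ 0.52542099  0.35042277 -0.77830482  2.15397701  0.35596312  0.76312238
  0.39358079]
```

View pics/w4.png

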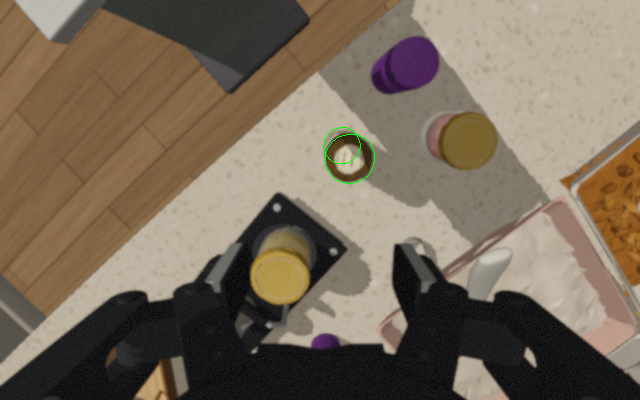

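Request:
servo_tool(
  plan=[
    [[-0.09, 0.6, 0], [0, 0, 0], 0.25],
    [[-0.09, 0.58, 0], [0, 0, 0], 0.25],
    [[0, 0, -0.6], [0, 0, 0], 0.25],
    [[0, 0, -0.9], [0, 0, 0], 0.25],
    [[0, 0, -0.9], [0, 0, 0], 0.25],
  ],
)

```text
time_s: 26.17
tcp_pos: [0.4499, 0.0132, 0.1666]
tcp_rot: [1.074, 2.949, 0.002]
force: [0.7, -1.1, -0.9]
width: 0.0638
grasp_force: 0.0
```

Request:
servo_tool(
  plan=[
    [[0, 0, 0], [0, 0, 0], 0.25],
    [[0, 0, 0], [0, 0, 0], 0.25],
  ],
)

```text
time_s: 26.33
tcp_pos: [0.4486, 0.0137, 0.1665]
tcp_rot: [-1.072, -2.952, 0.001]
force: [0.8, 0.1, 0.9]
width: 0.0639
grasp_force: 0.0
```

Request:
servo_tool(
  plan=[
    [[0, 0.05, -0.8], [0, 0, 0], 0.25],
    [[0, 0, -0.9], [0, 0, 0], 0.25],
    [[0, 0, -0.9], [0, 0, 0], 0.25],
    [[0, 0, -0.8], [0, 0, 0], 0.25],
    [[0, 0, -0.5], [0, 0, 0], 0.25],
  ],
)

```text
time_s: 26.75
tcp_pos: [0.4502, 0.0153, 0.0497]
tcp_rot: [1.073, 2.95, 0.001]
force: [-0.7, 0.1, -0.6]
width: 0.0642
grasp_force: 0.0
```

Request:
servo_tool(
  plan=[
    [[0, 0, -0.1], [0, 0, 0], 0.25],
    [[0, 0, 0], [0, 0, 0], 0.25],
    [[0, 0, 0], [0, 0, 0], 0.4],
  ],
  squeeze=35,
)

```text
time_s: 27.0
tcp_pos: [0.4502, 0.0159, 0.0483]
tcp_rot: [1.071, 2.95, 0.002]
force: [-0.3, 0.5, -0.8]
width: 0.0535
grasp_force: 0.0
```

Request:
servo_tool(
  plan=[
    [[0, 0, 0], [0, 0, 0], 0.5],
    [[0, 0, 0], [0, 0, 0], 0.6],
    [[0, 0, 0], [0, 0, 0], 0.7],
    [[0, 0, 0], [0, 0, 0], 0.8],
    [[0, 0, 0], [0, 0, 0], 0.9],
  ],
)

```text
time_s: 27.42
tcp_pos: [0.45, 0.0158, 0.0485]
tcp_rot: [1.071, 2.949, 0.003]
force: [-1.0, -0.9, 8.0]
width: 0.0403
grasp_force: 34.3
```

Request:
servo_tool(
  plan=[
    [[0, 0, 0.3], [0, 0, 0], 0.95],
    [[0, 0, 0.7], [0, 0, 0], 0.95],
    [[0, 0, 0.9], [0, 0, 0], 0.95],
    [[0, 0, 0.9], [0, 0, 0], 0.95],
    [[0, 0, 0.9], [0, 0, 0], 0.95],
  ],
)

```text
time_s: 27.83
tcp_pos: [0.4487, 0.0159, 0.1602]
tcp_rot: [1.071, 2.952, 0.001]
force: [-0.1, -1.2, -0.9]
width: 0.0403
grasp_force: 35.5
```

Request:
servo_tool(
  plan=[
    [[0, 0, 0.9], [0, 0, 0], 0.95],
    [[0, -0.3, 0.8], [0, 0, 0], 0.95],
    [[0.1, -0.7, 0.5], [0, 0, 0], 0.95],
    [[0.1, -0.9, 0], [0, 0, 0], 0.95],
    [[0.1, -0.9, 0], [0, 0, 0], 0.95],
  ],
)

```text
time_s: 28.25
tcp_pos: [0.4585, -0.069, 0.2264]
tcp_rot: [1.069, 2.948, 0.001]
force: [0.1, -1.1, -1.2]
width: 0.0396
grasp_force: 35.5
```

Request:
servo_tool(
  plan=[
    [[0.1, -0.9, 0], [0, 0, 0], 0.95],
    [[0.1, -0.9, 0], [0, 0, 0], 0.95],
    [[0.1, -0.9, 0], [0, 0, 0], 0.95],
    [[0.1, -0.9, 0], [0, 0, 0], 0.95],
    [[0.1, -0.9, 0], [0, 0, 0], 0.95],
  ],
)

```text
time_s: 28.67
tcp_pos: [0.4726, -0.2046, 0.2253]
tcp_rot: [1.071, 2.951, 0.001]
force: [0.7, -0.8, -0.2]
width: 0.0399
grasp_force: 35.5
```

Request:
servo_tool(
  plan=[
    [[0.1, -0.9, 0], [0, 0, 0], 0.95],
    [[0, -0.9, 0], [0, 0, 0], 0.95],
    [[0, -0.9, 0], [0, 0, 0], 0.95],
    [[0, -0.9, 0], [0, 0, 0], 0.95],
    [[0, -0.9, 0], [0, 0, 0], 0.95],
  ],
)

```text
time_s: 29.08
tcp_pos: [0.4754, -0.3394, 0.2253]
tcp_rot: [1.072, 2.951, 0.001]
force: [0.6, 0.2, -0.3]
width: 0.04
grasp_force: 35.5
```

Request:
servo_tool(
  plan=[
    [[0, -0.5, 0], [0, 0, 0], 0.95],
    [[0, 0, 0], [0, 0, 0], 0.95],
    [[0, 0, 0], [0, 0, 0], 0.95],
  ],
)

```text
time_s: 29.33
tcp_pos: [0.4757, -0.353, 0.2245]
tcp_rot: [1.073, 2.951, 0.002]
force: [0.2, 0.4, -0.8]
width: 0.0401
grasp_force: 35.5
```

Request:
servo_tool(
  plan=[
    [[0.05, -0.5, 0], [0, 0, 0], 0.95],
    [[0.03, -0.43, 0], [0, 0, 0], 0.95],
    [[0, 0, -0.7], [0, 0, 0], 0.95],
    [[0, 0, -0.9], [0, 0, 0], 0.95],
    [[0, 0, -0.9], [0, 0, 0], 0.95],
  ],
)

```text
time_s: 29.75
tcp_pos: [0.4791, -0.3812, 0.1491]
tcp_rot: [1.07, 2.95, 0.0]
force: [-0.5, -0.5, -1.2]
width: 0.0402
grasp_force: 35.5
```

Request:
servo_tool(
  plan=[
    [[0, 0, -0.9], [0, 0, 0], 0.95],
    [[0, 0, -0.5], [0, 0, 0], 0.95],
    [[0, 0, 0], [0, 0, 0], 0.95],
    [[0, 0, 0], [0, 0, 0], 0.95],
  ],
)

```text
time_s: 30.08
tcp_pos: [0.4788, -0.3804, 0.1069]
tcp_rot: [1.07, 2.953, 0.002]
force: [0.4, -0.4, -0.3]
width: 0.0398
grasp_force: 35.5
```

To place at 0.058: 49 mm down.

Request:
servo_tool(
  plan=[
    [[0, 0, -0.5], [0, 0, 0], 0.95],
    [[0, 0, -0.5], [0, 0, 0], 0.95],
    [[0, 0, -0.4], [0, 0, 0], 0.95],
    [[0, 0, -0.2], [0, 0, 0], 0.95],
    [[0, 0, 0], [0, 0, 0], 0.95],
  ],
)

```text
time_s: 30.5
tcp_pos: [0.4785, -0.3807, 0.0588]
tcp_rot: [1.071, 2.952, 0.001]
force: [0.7, 0.3, -1.1]
width: 0.0401
grasp_force: 35.5
```

Request:
servo_tool(
  plan=[
    [[0, 0, 0], [0, 0, 0], 0.95],
  ],
)

```text
time_s: 30.58
tcp_pos: [0.4789, -0.3809, 0.0597]
tcp_rot: [1.071, 2.951, 0.001]
force: [0.3, -0.2, -1.1]
width: 0.04
grasp_force: 35.5
```

Request:
servo_tool(
  plan=[
    [[0, 0, -0.07], [0, 0, 0], 0.95],
    [[0, 0, 0], [0, 0, 0], 0.95],
    [[0, 0, 0], [0, 0, 0], 0.4],
    [[0, 0, 0], [0, 0, 0], 0.2],
    [[0, 0, 0], [0, 0, 0], 0.1],
  ],
)

```text
time_s: 31.0
tcp_pos: [0.4787, -0.381, 0.0574]
tcp_rot: [1.071, 2.951, 0.001]
force: [0.3, -0.4, 0.7]
width: 0.0731
grasp_force: 0.0
```

Request:
servo_tool(
  plan=[
    [[0, 0, 0.4], [0, 0, 0], 0.1],
    [[0, 0, 0.8], [0, 0, 0], 0.1],
    [[0, 0, 0.9], [0, 0, 0], 0.1],
    [[0, 0, 0.9], [0, 0, 0], 0.1],
    [[0, 0, 0.9], [0, 0, 0], 0.1],
  ],
)

```text
time_s: 31.42
tcp_pos: [0.4785, -0.3805, 0.1762]
tcp_rot: [1.07, 2.952, 0.002]
force: [0.7, -0.2, -0.3]
width: 0.0765
grasp_force: 0.0
```

Request:
servo_tool(
  plan=[
    [[0, 0, 0.9], [0, 0, 0], 0.1],
    [[-0.1, 0.7, 0.9], [0, 0, 0], 0.1],
    [[0, 0.9, 0.5], [0, 0, 0], 0.1],
    [[0, 0.9, 0], [0, 0, 0], 0.1],
    [[0, 0.9, 0], [0, 0, 0], 0.1],
  ],
)

```text
time_s: 31.83
tcp_pos: [0.4757, -0.2779, 0.2452]
tcp_rot: [1.071, 2.949, 0.0]
force: [-0.1, -0.2, -0.2]
width: 0.0767
grasp_force: 0.0
```

Request:
servo_tool(
  plan=[
    [[0, 0.9, 0], [0, 0, 0], 0.1],
    [[0, 0.9, 0], [0, 0, 0], 0.1],
    [[0, 0.9, 0], [0, 0, 0], 0.1],
    [[0, 0, 0], [0, 0, 0], 0.1],
    [[0, 0, 0], [0, 0, 0], 0.1],
  ],
)

```text
time_s: 32.25
tcp_pos: [0.4757, -0.1963, 0.2442]
tcp_rot: [1.066, 2.953, 0.0]
force: [0.6, -0.3, 0.2]
width: 0.0768
grasp_force: 0.0
```

```bash
python3 - <<'E'
from h import *
T=env.camera_info("top");S=env.camera_info("side");th=np.linspace(0,6.28,40)
out=[]
for n,ci,x0,y0,w,h,f in(("top",T,360,150,140,90,3),("side",S,280,120,120,190,3)):
    im=env.capture(n)[y0:y0+h,x0:x0+w,::-1];im=cv2.resize(im,None,fx=f,fy=f,interpolation=cv2.INTER_CUBIC)
    for x,y,r,z in((.5013,-.1148,.03,.088),(.5188,-.2132,.017,.094),(.5549,-.4452,.028,.093),(.4784,-.3808,.0205,.113)):
        X=np.c_[x+r*np.cos(th),y+r*np.sin(th),np.full(40,z)];p=(proj(ci,X)-[x0,y0]+.5)*f-.5
        cv2.polylines(im,[np.round(p).astype(np.int32)],True,(0,255,0),1)
    out.append(im)
H=max(o.shape[0] for o in out)
cv2.imwrite("pics/fin.png",np.hstack([cv2.copyMakeBorder(o,0,H-o.shape[0],0,0,cv2.BORDER_CONSTANT) for o in out]))
E
```

```text
(no output)
```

View pics/fin.png

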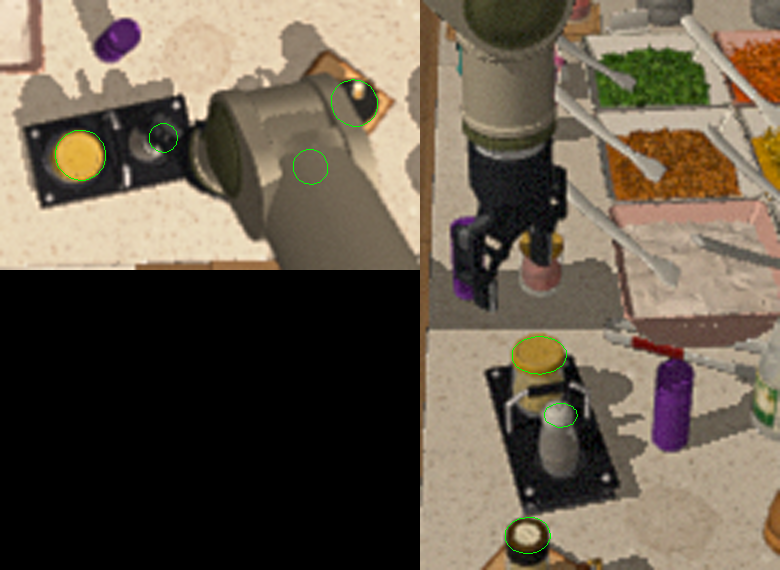

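```bash
python3 -c "
from workcell import env
print(env.sign_off())"
```

```text
the job is handed in; nothing more can be done
None
```

I placed all four and handed the job in at about 32 s: honey and cinnamon in the wooden caddy, mustard and pepper shaker in the black one. The sign-off returned no verdict. The last pictures show the mustard, shaker and cinnamon on target; the honey looked seated in its well when last in clear view. I never gripped the jam or the yoghurt, but I did not measure their positions again at the end.

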